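# Seat and hold the keyed collar on the spring-contact test fixture

## Robot

A 7-joint arm with a two-finger parallel gripper is mounted at the origin on the work surface. World frame = base frame: x ahead of the robot, y to its left, z up, the work surface at z = 0. Lengths are in m, angles in rad, forces in N, time in s.
With the tool pointing down it reaches from about 0.4 to 0.875 m from the base axis. Payload 19.3 kg.
Tool frame: the origin (TCP) lies at the very end of the fingers, on their centre line; the grasp point (between the pads) lies 19 mm behind it; z points along the fingers, y is the direction in which the jaws open and shut (so a half turn about z gives the same grasp; the last joint's range is limited). The gripper opens to 85 mm and grips with 20 to 120 N. Pads are 22 mm wide; open, the fingers measure 114 mm over their backs; the gripper's body (76 mm by 85 mm) begins 54 mm behind the grasp point. The pads swing forward as they close: fully open they stand 13 mm farther back than shut.
Start: joints at [1.236, 0.521, -0.036, 1.599, 0.021, 1.021, -0.113], TCP at [0.164, -0.603, 0.231] pointing down, gripper open.
Joint ranges: [-2.91, 2.91], [-0.3, 2.13], [-1.5, 1.42], [0.17, 2.43], [-1.26, 4.41], [0.16, 1.93], [-2.52, 2.52]. Speed limits (rad/s): [1.89, 1.89, 2.39, 2.39, 3.01, 3.01, 3.01].

## Interface

Orientations are given as [roll, pitch, yaw] about the fixed x, y, z axes, in that order (R = Rz(yaw) Ry(pitch) Rx(roll)).
In Python, from workcell import bot, vision, job_done gives the robot as it stands.
- The arm moves only by the tool arm_command, never from a script. Its arguments are lists of equal length, an entry for each row: "gripper": the finger opening in cm, from 0 to 8.54; "slide": the shift along the tool's x, y, z in cm, a list of three; "turn": the turn, a rotation vector about the tool's x, y, z in degrees, a list of three. A call has 1 to 5 rows; each row is the pose to reach, as a shift and turn from the pose commanded when the call began, along the tool's axes at that moment; what a row does not reach only later rows make up. A row lasts 1/8 s, in which the tool goes at most 62.5 mm and 10.7 degrees, less where a joint would pass 70% of its speed; a pose out of reach is approached as far as the arm can. A call with a gripper value outside its range is refused whole. The fingers move at their own pace and stop on an object; "force" is the grip in N (left out, the last holds). Time passes only in rows, so rows that repeat a pose let the fingers close. It gives the time, the measured TCP pose, the force and the opening at its end, in the units of the state.
- bot.observe(): the state, without advancing time (a new reading comes with each control period).
- vision.grab_frame(name): name is "side" or "top" or "wrist"; returns the picture (480x640x3 uint8, blue, green, red); there is no depth.
- vision.camera_model(name): a dict with "mtx" (3x3 intrinsics, pixels), "T" (4x4, takes a point from camera to world coordinates). Camera axes: x right, y down, z forward; pixel columns grow to the right and rows downward; lengths in m; the calibration is good to about 2 mm. The wrist camera is an equidistant fisheye: a pixel r from the principal point sees the ray r / f radians off the axis. A picture is of the moment at which its call begins: read the wrist's pose just before it. camera_model takes no time and is no camera call; for the wrist camera it gives the pose at the moment of the call.
- job_done(): hands the job in, once; it reports no verdict.
The state is a dict: "clock": time; "qpos": joint angles; "qd": joint speeds; "joint_efforts": joint torques, N m; "position": TCP position; "tool_rot": TCP orientation; "force": force on the tool from outside, world axes, zero at the start; "moment": the same for the moment, N m; "grip_width": finger opening in m.
Only numpy, scipy, OpenCV 4.12 (cv2) and the standard library are available. Lean on these libraries where they do the work, as an engineer would, in place of code of your own. Each camera call takes 0.05 s, during which the arm holds its last target. There are 200 camera calls.

## Task

Put the knurled metal collar over the round post of the grey test fixture and turn it until the keyways hidden inside it drop over the post's pins. Then push it fully home against the sprung contact plate and finish while still holding it pressed there: the spring lifts it again if you let go. Leave the other things on the bench where they are.

Things in the scene. Friction and masses are not known exactly. Their poses are not given: they have to be found in the camera images.
- collar_mid (a point): Centre of the loose knurled aluminium collar: a cap 56 mm across, 40 mm high, 0.16 kg, closed top with black disc, standing on its open end 20 mm below this point. Bore 36 mm across, 33 mm deep. Three keyways 120 degrees apart in the bore wall (about 10 mm wide at the bore, 5 mm deep, full depth, open below): unseen from outside, and neither a mark nor these axes tell where they are.
- seat (a point): Point on the post's axis, level with the top face of the fixed grey test fixture (box 110 mm along its x, 140 mm along y, 45 mm high); z up. Underside of the collar above this point: 22 mm resting on the pins when not lined up, 12 mm when lined up and dropped onto the contact plate, 3 mm fully home (bore bottoms on the post's top, a hard stop).
- post_top (a point): Centre of the top of the steel post, 36 mm above the seat. Post 30 mm across, top edge bevelled 6 mm. Three brass pins 120 degrees apart, 5 mm thick, stick out 5.5 mm, tops 14 mm below this point. The post's turn differs each time and these axes do not tell it. A turn of up to 120 degrees, either way, lines the collar up; it drops when within about 0.1 rad.
- plate (a joint): Travel of the copper contact plate (disc 60 mm across, around the post's foot): 0 m up, growing as it is pushed down; 0.009 m when the collar is fully home. Its spring pushes back with 4 N at the start of travel and 13 N at home.
- reel_mid (a point): Bystander: centre of a light blue solder reel, 52 mm across, 28 mm high, standing flat.
- cleaner_mid (a point): Bystander: middle of a blue tip cleaner with a brass wool ball, 64 mm across, 48 mm high.
- heatsink_mid (a point): Bystander: centre of a black finned heat sink, 34 by 34 mm, 26 mm high.
- flux_mid (a point): Bystander: centre of a light blue flux bottle with a metal cap, 50 mm across, 68 mm high.
- driver_grip (a point): Bystander: the handle of an orange screwdriver, 170 mm long, lying on the bench.
- board_mid (a point): Bystander: centre of a green circuit board, 90 by 130 mm, 10 mm thick, parts on top up to 21 mm high.
Things that resemble listed ones, but are neither listed nor needed, are in the scene too. What is shaped like the part that bears collar_mid but green or orange is not meant.

How it is judged:
By the outcome, as a careful person would: the job done as asked, in the order asked, and still so for the second after the job is handed in, while the arm keeps its last pose, push and grip.
It also fails if it takes over 67 s, if anything falls off the work surface, if the arm or the gripper's body presses on something with over 40 N, if the wrist force passes 120 N, or if a joint passes its speed limit or range.

## Working session

There is one attempt and no reset: what is moved stays moved. The work goes in short steps, Python scripts to look and compute and a tool call to move; the robot and the scene stay as the last step left them, time stands still between calls to the robot, and variables do not carry over. Pictures are saved under pics/ and viewed, about 8 in all and at most 12, crops included, and the job is handed in when it is done.

Besides the shell and the picture viewer there is one more tool, called after "Request:" as name(argument=value, ...) on one line, values as JSON. arm_command: Moves the arm, as the interface text tells. Its arguments: {"type":"object","properties":{"gripper":{"type":"array","items":{"type":"number"}},"slide":{"type":"array","items":{"type":"array","items":{"type":"number"}}},"turn":{"type":"array","items":{"type":"array","items":{"type":"number"}}},"force":{"type":"number"}},"required":["gripper","slide","turn"]}

```bash
mkdir -p pics; python3 - <<'E'
from workcell import bot, vision
import cv2
for n in ("side","top"):
    cv2.imwrite(f"pics/{n}0.png",vision.grab_frame(n))
    m=vision.camera_model(n);print(n,m["mtx"].round(1).tolist(),m["T"].round(3).tolist())
print(bot.observe())
E
```

```text
side [[449.1, 0.0, 317.0], [0.0, 449.1, 241.0], [0.0, 0.0, 1.0]] [[-0.997, -0.055, 0.06, 0.55], [-0.08, 0.516, -0.853, 0.791], [0.016, -0.855, -0.519, 0.542], [0.0, 0.0, 0.0, 1.0]]
top [[498.6, 0.0, 330.4], [0.0, 498.6, 234.0], [0.0, 0.0, 1.0]] [[0.001, -0.988, 0.152, 0.383], [-1.0, -0.001, 0.0, 0.03], [-0.0, -0.152, -0.988, 1.318], [0.0, 0.0, 0.0, 1.0]]
{'clock': 0.1, 'qpos': array([ 1.2357877 ,  0.52191773, -0.03630736,  1.59994873,  0.02118717,
        1.02110165, -0.11280694]), 'qd': array([-0.00044367, -0.00227817, -0.00230544, -0.0004845 , -0.00029066,
        0.00012184, -0.00169814]), 'joint_efforts': array([ 4.12636946e-03, -9.28499651e+01,  1.98386304e+00, -3.70539558e+01,
        1.81082165e-02,  5.30977064e-03, -3.23482894e-07]), 'position': array([ 0.16345865, -0.60293527,  0.23080718]), 'tool_rot': array([-3.14060407e+00,  6.85308703e-05,  2.64766586e-01]), 'force': array([-0.16846234, -0.72243974, -0.27416683]), 'moment': array([-0.03272599, -0.01296397, -0.02579896]), 'grip_width': 0.08498201045182285}
```

View pics/side0.png

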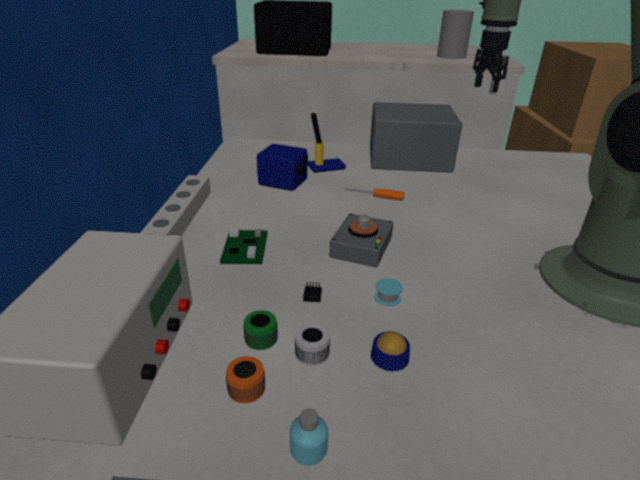

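View pics/top0.png

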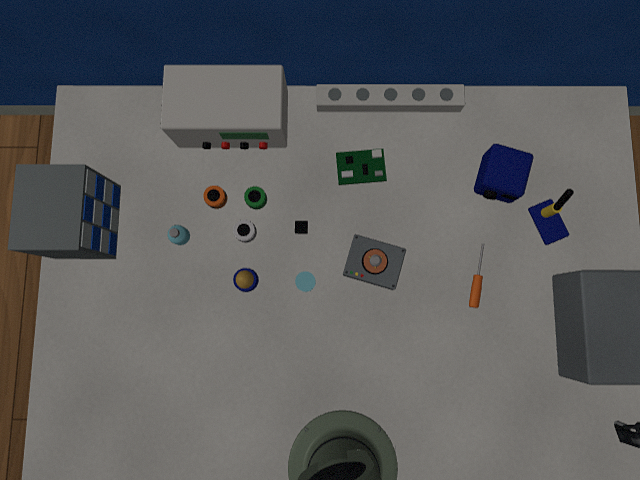

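The side view shows the metal collar at (312,345) and the post at (364,219). The top view shows the collar at (246,231) and the post at about (375,260). I'll measure these in enlarged crops.

```bash
cat >h.py <<'E'
import numpy as np, cv2
from workcell import bot, vision
def plane(n,uv,z):
    m=vision.camera_model(n);d=m["T"][:3,:3]@np.linalg.inv(m["mtx"])@[*uv,1.];o=m["T"][:3,3]
    return o+d*(z-o[2])/d[2]
def proj(n,p):
    m=vision.camera_model(n);T=np.linalg.inv(m["T"]);c=T[:3,:3]@p+T[:3,3];q=m["mtx"]@c
    return q[:2]/q[2]
E
python3 - <<'E'
import cv2,numpy as np
t=cv2.imread("pics/top0.png");s=cv2.imread("pics/side0.png")
def c(im,x,y,w=50,h=37): return cv2.resize(im[y-h//2:y-h//2+h,x-w//2:x-w//2+w],None,fx=8,fy=8,interpolation=cv2.INTER_CUBIC)
cv2.imwrite("pics/crops.png",np.vstack([np.hstack([c(t,246,231),c(t,375,260)]),np.hstack([c(s,312,345),c(s,364,225)])]))
E
```

```text
(no output)
```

View pics/crops.png

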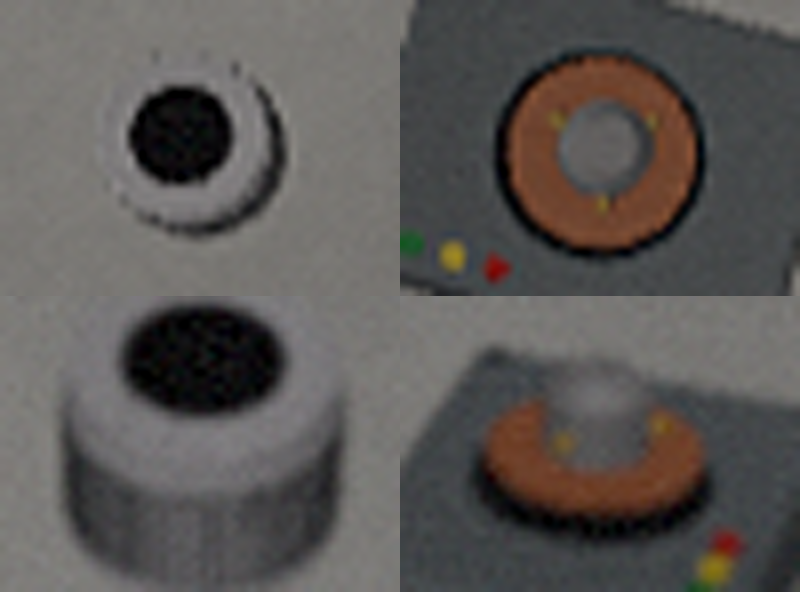

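```bash
python3 - <<'E'
from h import *
for a in [("top",(243.2,229.6),.04),("side",(311.9,334.6),.04),("top",(374.9,260.4),.057),("side",(362.9,226.4),.057),("top",(374.7,259.8),.081),("side",(363.6,217.7),.081)]:
    p=plane(*a);print(a,p.round(4),np.hypot(*p[:2]).round(3))
c=plane("top",(374.7,259.8),.069)
for u in [(156,118),(254,122),(204,204)]:
    p=plane("top",(350+(u[0]+.5)/8-.5,242+(u[1]+.5)/8-.5),.066)-plane("top",(374.7,260.1),.066);print(p.round(4),np.degrees(np.arctan2(p[1],p[0])))
E
```

```text
('top', (243.2, 229.6), 0.04) [0.5904 0.257  0.04  ] 0.644
('side', (311.9, 334.6), 0.04) [0.5925 0.2559 0.04  ] 0.645
('top', (374.9, 260.4), 0.057) [ 0.5088 -0.0823  0.057 ] 0.515
('side', (362.9, 226.4), 0.057) [ 0.5097 -0.0777  0.057 ] 0.516
('top', (374.7, 259.8), 0.081) [ 0.5079 -0.0797  0.081 ] 0.514
('side', (363.6, 217.7), 0.081) [ 0.5099 -0.0735  0.081 ] 0.515
[0.0096 0.0141 0.    ] 55.81599083338147
[ 0.0083 -0.0168  0.    ] -63.583955237176845
[-0.0176 -0.0007  0.    ] -177.74889789005147
```

Request:
arm_command(gripper=[8.5,8.5,8.5,8.5,8.5], slide=[[0,0,-6],[3,-3,-10],[18.5,-16,-10],[18.5,-16,-10],[18.5,-16,-10]], turn=[[0,0,0],[0,0,-10],[0,0,-20],[0,0,-30],[0,0,-40]])

```text
clock: 0.72
position: [0.2926, -0.4107, 0.3313]
tool_rot: [3.142, 0.0, 0.969]
force: [2.3, -0.8, -0.9]
grip_width: 0.0851
```

```bash
cat >>h.py <<'E'
from scipy.spatial.transform import Rotation as R
def go(p,yaw_deg):
    "slide (cm) and turn (deg) from here to point p, tool down at yaw"
    s=bot.observe();r=R.from_euler('xyz',s["tool_rot"]);g=R.from_euler('xyz',[np.pi,0,np.radians(yaw_deg)])
    print("t",s["clock"],"pos",s["position"].round(4),"rot",np.degrees(s["tool_rot"]).round(2),"q",s["qpos"].round(2),"F",s["force"].round(1),"w",round(s["grip_width"],4))
    print("slide",(100*(r.inv().apply(np.array(p)-s["position"]))).round(2),"turn",np.degrees((r.inv()*g).as_rotvec()).round(2))
E
python3 -c "
from h import *
go([.57,.16,.2],135)"
```

```text
t 0.725 pos [ 0.2926 -0.4107  0.3313] rot [1.80e+02 1.00e-02 5.55e+01] q [ 1.05  0.24 -0.26  1.77  0.07  1.14  0.16] F [ 2.3 -0.8 -0.9] w 0.0851
slide [62.74 -9.46 13.12] turn [-1.00e-02  1.00e-02 -7.95e+01]
```

Request:
arm_command(gripper=[8.5,8.5,8.5,8.5,8.5], slide=[[6.2,-1,0],[12.4,-2,0],[18.6,-2.8,0],[24.8,-3.7,0],[31,-4.7,0]], turn=[[0,0,-8],[0,0,-16],[0,0,-24],[0,0,-32],[0,0,-40]])

```text
clock: 1.35
position: [0.4302, -0.1304, 0.3314]
tool_rot: [3.141, 0.0, 1.665]
force: [1.1, -0.4, 0.5]
grip_width: 0.0848
```

```bash
python3 -c "
from h import *
go([.56,.18,.22],135)"
```

```text
t 1.35 pos [ 0.4302 -0.1304  0.3314] rot [1.7999e+02 2.0000e-02 9.5410e+01] q [ 0.68  0.17 -0.59  1.88  0.1   1.13  0.15] F [ 1.1 -0.4  0.5] w 0.0848
slide [29.68 15.85 11.13] turn [ 0.000e+00  2.000e-02 -3.959e+01]
```

Request:
arm_command(gripper=[8.5,8.5,8.5,8.5,8.5], slide=[[5,2.5,0],[10,5,1],[15,7.5,3],[20,10.5,5],[25,13,7]], turn=[[0,0,-8],[0,0,-16],[0,0,-24],[0,0,-32],[0,0,-39.6]])

```text
clock: 1.98
position: [0.5374, 0.13, 0.2604]
tool_rot: [-3.141, -0.0, 2.356]
force: [0.6, -0.8, 0.1]
grip_width: 0.0851
```

Request:
arm_command(gripper=[8.5,8.5], slide=[[0,0,2],[0,0,2]], turn=[[0,0,0],[0,0,0]])

```text
clock: 2.22
position: [0.536, 0.1285, 0.2399]
tool_rot: [-3.139, -0.002, 2.353]
force: [0.1, -0.2, 0.2]
grip_width: 0.0849
```

```bash
python3 -c "
from h import *
go([.591,.2565,.1],135)
m=vision.camera_model('wrist');print(m['mtx'],m['T'].round(4))
np.savez('w1.npz',**m);cv2.imwrite('pics/w1.png',vision.grab_frame('wrist'))
"
```

```text
t 2.225 pos [0.536  0.1285 0.2399] rot [-1.7986e+02 -1.0000e-01  1.3481e+02] q [ 0.21  0.49 -0.77  1.76  0.38  1.06  0.09] F [ 0.1 -0.2  0.2] w 0.0849
slide [ 5.18 12.96 13.97] turn [-0.14 -0.1  -0.19]
[[371.64829954   0.         316.655367  ]
 [  0.         371.64829954 239.85432529]
 [  0.           0.           1.        ]] [[ 0.7104  0.6718  0.2099  0.4818]
 [ 0.7038 -0.6774 -0.2139  0.1834]
 [-0.0015  0.2997 -0.954   0.382 ]
 [ 0.      0.      0.      1.    ]]
```

View pics/w1.png

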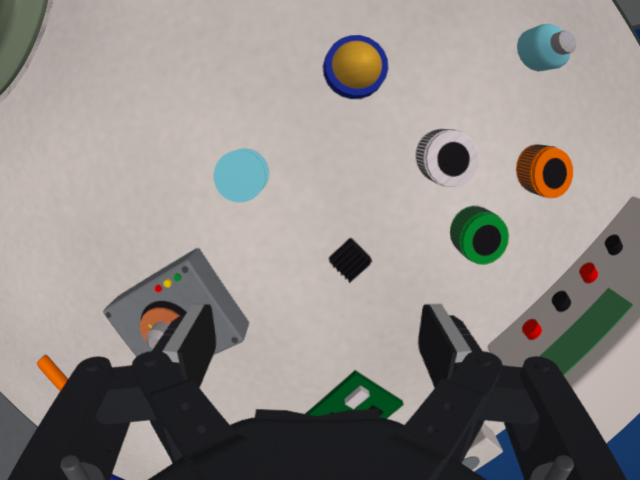

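The wrist view shows the collar disc at (453,159), with green and orange collars beyond it at (486,240) and (555,174). The fixture is partly hidden by the left finger.

```bash
cat >>h.py <<'E'
def wplane(f,uv,z):
    m=np.load(f);K=m["mtx"];v=np.array([uv[0]-K[0,2],uv[1]-K[1,2]])/K[0,0];r=np.hypot(*v)
    d=m["T"][:3,:3]@[*(np.sin(r)*v/r),np.cos(r)];o=m["T"][:3,3];return o+d*(z-o[2])/d[2]
E
python3 - <<'E'
from h import *
im=cv2.imread('pics/w1.png');c=im[120:200,400:510]
g=(c.max(2)<60).astype(np.uint8)
n,l,s,ce=cv2.connectedComponentsWithStats(g)
for i in range(1,n):
    if s[i,4]>200:
        uv=ce[i]+[400,120];print(uv,s[i,4],wplane('w1.npz',uv,.04))
E
```

```text
[453.05569307 158.76361386] 808 [0.59253664 0.25650171 0.04      ]
```

Request:
arm_command(gripper=[8.5,8.5,8.5,8.5], slide=[[2,5,5],[4,10,9],[5.1,13,13],[5.1,13,14]], turn=[[0,0,0],[0,0,0],[0,0,0],[0,0,0]])

```text
clock: 2.78
position: [0.5926, 0.258, 0.0994]
tool_rot: [-3.14, -0.002, 2.354]
force: [-0.6, -0.8, 0.5]
grip_width: 0.0849
```

Request:
arm_command(gripper=[8.5,8.5], slide=[[0,0,0],[0,0,0]], turn=[[0,0,0],[0,0,0]])

```text
clock: 3.02
position: [0.5941, 0.255, 0.1032]
tool_rot: [3.14, 0.001, 2.35]
force: [0.4, -0.5, 0.4]
grip_width: 0.0847
```

```bash
python3 -c "
from h import *
go([.592,.2565,.005],135)
m=vision.camera_model('wrist')
np.savez('w2.npz',**m);cv2.imwrite('pics/w2.png',vision.grab_frame('wrist'))
"
```

```text
t 3.025 pos [0.5941 0.255  0.1032] rot [1.7990e+02 8.0000e-02 1.3466e+02] q [-0.08  0.78 -0.66  1.62  0.56  0.94 -0.16] F [ 0.4 -0.5  0.4] w 0.0847
slide [ 0.27 -0.06  9.82] turn [ 0.1   0.08 -0.34]
```

View pics/w2.png

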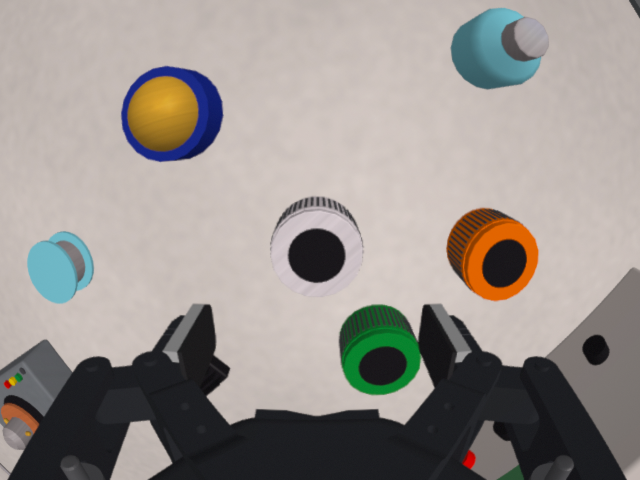

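The wrist view shows the collar disc at (317,256), centred between the fingers. The green collar at (382,363) is off to the side.

```bash
python3 - <<'E'
from h import *
im=cv2.imread('pics/w2.png');c=im[200:300,270:370]
n,l,s,ce=cv2.connectedComponentsWithStats((c.max(2)<60).astype(np.uint8))
for i in range(1,n):
    if s[i,4]>500:
        p=wplane('w2.npz',ce[i]+[270,200],.04);print(ce[i],s[i,4],p);go([p[0],p[1],.005],135)
print(wplane('w2.npz',(382,363),.04))
E
```

```text
[46.2651813  55.08868502] 2289 [0.59190752 0.2571596  0.04      ]
t 3.075 pos [0.5941 0.2551 0.1032] rot [1.7989e+02 8.0000e-02 1.3467e+02] q [-0.08  0.78 -0.66  1.62  0.56  0.94 -0.16] F [ 0.2  0.5 -0.4] w 0.085
slide [ 0.31 -0.03  9.82] turn [ 0.11  0.08 -0.33]
[0.67933747 0.23242852 0.04      ]
```

Request:
arm_command(gripper=[8.5,8.5,8.5,8.5], slide=[[0.3,0,4],[0.3,0,7],[0.3,0,8.5],[0.3,0,8.5]], turn=[[0,0,0],[0,0,0],[0,0,0],[0,0,0]])

```text
clock: 3.58
position: [0.5912, 0.258, 0.0166]
tool_rot: [-3.141, 0.0, 2.352]
force: [-0.1, 0.7, 0.6]
grip_width: 0.085
```

```bash
python3 -c "
from h import *
go([.592,.257,.005],135)"
```

```text
t 3.575 pos [0.5912 0.258  0.0166] rot [-179.99    0.    134.74] q [-0.13  0.89 -0.59  1.65  0.65  0.81 -0.23] F [-0.1  0.7  0.6] w 0.085
slide [-0.13 -0.01  1.16] turn [-0.01  0.   -0.26]
```

Request:
arm_command(gripper=[8.5,5,5,5,5], slide=[[-0.1,0,1],[-0.1,0,1],[-0.1,0,1],[-0.1,0,1],[-0.1,0,1]], turn=[[0,0,0],[0,0,0],[0,0,0],[0,0,0],[0,0,0]], force=70)

```text
clock: 4.2
position: [0.5919, 0.2578, 0.0072]
tool_rot: [3.141, 0.0, 2.352]
force: [-3.1, -1.8, 6.6]
grip_width: 0.0546
```

Request:
arm_command(gripper=[5,5,5,5], slide=[[0,0,0],[0,0,0],[0,0,0],[0,0,0]], turn=[[0,0,0],[0,0,0],[0,0,0],[0,0,0]])

```text
clock: 4.7
position: [0.5919, 0.2577, 0.0072]
tool_rot: [3.141, 0.0, 2.352]
force: [-2.6, -1.1, 7.1]
grip_width: 0.0545
```

```bash
python3 -c "
from h import *
go([.592,.257,.15],135)"
```

```text
t 4.7 pos [0.5919 0.2577 0.0072] rot [1.7997e+02 3.0000e-02 1.3476e+02] q [-0.13  0.91 -0.58  1.65  0.66  0.79 -0.23] F [-2.6 -1.1  7.1] w 0.0545
slide [ -0.06  -0.04 -14.28] turn [ 0.03  0.03 -0.24]
```

Request:
arm_command(gripper=[5,5,5,5,5], slide=[[0,0,-3],[0,0,-7],[0,0,-12],[-2,-3.3,-16],[-5,-8.2,-18]], turn=[[0,0,0],[0,0,0],[0,0,0],[0,0,0],[0,0,0]])

```text
clock: 5.32
position: [0.5688, 0.1651, 0.1887]
tool_rot: [3.139, 0.001, 2.354]
force: [1.6, -2.7, -1.4]
grip_width: 0.0545
```

Request:
arm_command(gripper=[5,5,5,5,5], slide=[[-2.5,-4,0],[-5,-8,0],[-7.5,-12.3,0],[-9.8,-16.4,0],[-9.9,-16.4,0]], turn=[[0,0,0],[0,0,0],[0,0,0],[0,0,0],[0,0,0]])

```text
clock: 5.95
position: [0.5211, -0.0251, 0.1865]
tool_rot: [-3.14, 0.001, 2.347]
force: [0.0, 0.2, -1.5]
grip_width: 0.0544
```

```bash
python3 -c "
from h import *
go([.509,-.078,.15],135)
m=vision.camera_model('wrist')
np.savez('w3.npz',**m);cv2.imwrite('pics/w3.png',vision.grab_frame('wrist'))
"
```

```text
t 5.95 pos [ 0.5211 -0.0251  0.1865] rot [-1.7990e+02  6.0000e-02  1.3449e+02] q [ 0.49  0.51 -0.75  1.89  0.43  0.92  0.31] F [ 0.   0.2 -1.5] w 0.0544
slide [-2.92 -4.56  3.66] turn [-0.1   0.06 -0.51]
```

View pics/w3.png

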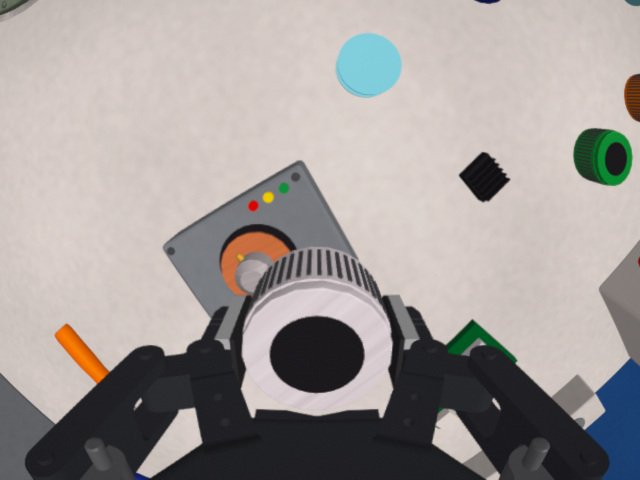

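The collar is held, with its disc at (317,354). The post shows just left of it at about (253,272). I'll enlarge that area.

```bash
python3 - <<'E'
from h import *
im=cv2.imread('pics/w3.png')
cv2.imwrite('pics/c3.png',cv2.resize(im[215:315,205:305],None,fx=6,fy=6,interpolation=cv2.INTER_CUBIC))
E
```

```text
(no output)
```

View pics/c3.png

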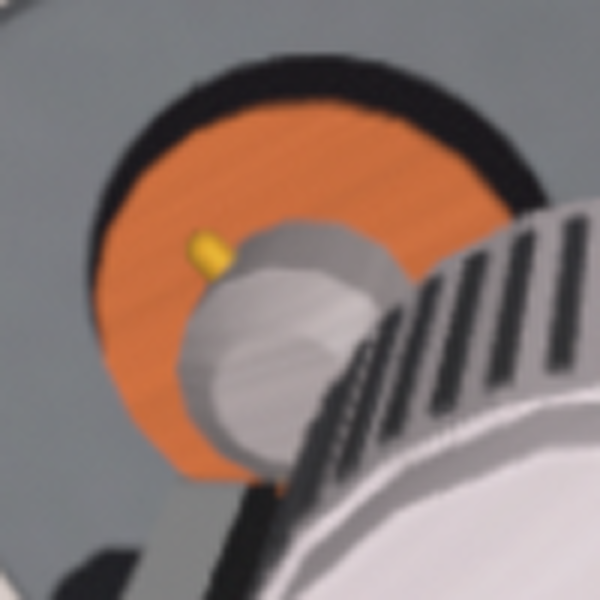

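```bash
python3 - <<'E'
from h import *
from scipy.optimize import least_squares
pts=[(97,300),(107,215),(150,150),(225,113),(310,100),(400,122),(470,165),(110,355),(155,440)]
P=np.array([wplane('w3.npz',(205+(x+.5)/6-.5,215+(y+.5)/6-.5),.057)[:2] for x,y in pts])
for fixed in (1,0):
    f=lambda v:np.hypot(*(P-v[:2]).T)-(.03 if fixed else v[2])
    r=least_squares(f,[.51,-.08,.03]);print(r.x.round(4),(r.fun*1e3).round(1))
print(wplane('w3.npz',(205+253/6,215+365/6),.078), wplane('w3.npz',(316.5,354),.18))
p=wplane('w3.npz',(205+207/6,215+250/6),.064)[:2]-r.x[:2];print(np.degrees(np.arctan2(p[1],p[0])))
go([.509,-.078,.15],135)
E
```

```text
[ 0.5092 -0.0807  0.03  ] [-0.3  0.5  0.8 -0.2 -0.3 -0.5 -0.1 -0.8 -0.2]
[ 0.5085 -0.0806  0.0295] [-0.3  0.5  0.7 -0.3 -0.3 -0.3  0.4 -0.6  0.3]
[ 0.50523957 -0.08256522  0.078     ] [ 0.54008162 -0.04459211  0.18      ]
-178.74892830240108
t 6.0 pos [ 0.5219 -0.023   0.1867] rot [-1.7999e+02  5.0000e-02  1.3461e+02] q [ 0.49  0.51 -0.75  1.89  0.43  0.92  0.31] F [ 0.7  0.4 -2.2] w 0.054
slide [-3.01 -4.78  3.67] turn [-0.01  0.05 -0.39]
```

Request:
arm_command(gripper=[5,5,5,5], slide=[[-2,-3,1],[-3.1,-5,4],[-3.1,-5,6],[-3.1,-5,6]], turn=[[0,0,0],[0,0,0],[0,0,0],[0,0,0]])

```text
clock: 6.5
position: [0.5081, -0.0774, 0.1257]
tool_rot: [-3.141, -0.002, 2.354]
force: [0.2, 0.1, -0.5]
grip_width: 0.0547
```

Request:
arm_command(gripper=[5,5], slide=[[0,0,0],[0,0,0]], turn=[[0,0,0],[0,0,0]])

```text
clock: 6.75
position: [0.5089, -0.0781, 0.1272]
tool_rot: [3.141, 0.001, 2.353]
force: [-0.1, 0.4, -1.8]
grip_width: 0.0542
```

```bash
python3 - <<'E'
from h import *
print(wplane('w3.npz',(316.5,354),.219),"vs tcp .5219 -.023")
go([.509,-.0805,.095],135)
a=[]
for n,p in (("top",(374.7,259.8)),("side",(363.6,217.7))):
    im=vision.grab_frame(n);x,y=map(int,p);c=im[y-35:y+40,x-50:x+50] if n=="side" else im[y-37:y+38,x-50:x+50]
    a.append(cv2.resize(c[:75],None,fx=4,fy=4,interpolation=cv2.INTER_CUBIC))
cv2.imwrite('pics/c4.png',np.hstack(a))
E
```

```text
[ 0.52085876 -0.02490745  0.219     ] vs tcp .5219 -.023
t 6.75 pos [ 0.5089 -0.0781  0.1272] rot [1.7995e+02 6.0000e-02 1.3481e+02] q [ 0.55  0.58 -0.69  1.96  0.51  0.79  0.35] F [-0.1  0.4 -1.8] w 0.0542
slide [-0.17 -0.17  3.22] turn [ 0.05  0.06 -0.19]
```

View pics/c4.png

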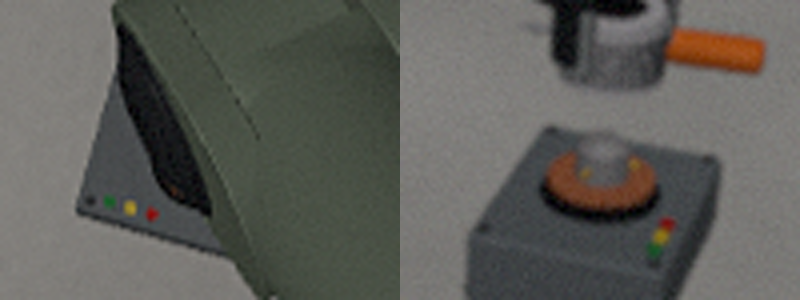

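The side crop shows the collar centred at (613,55), above the post at (603,150). In the top view the arm hides both. I'll check that column offset against the geometry.

```bash
python3 - <<'E'
from h import *
for p in ([.509,-.0805,.081],[.509,-.0781,.14],[.509,-.0781,.12]): print(proj("side",np.array(p)))
print("seen post 363.6, collar mid 366.1; row of bottom rim front ~",217-35+88/4)
E
```

```text
[363.96342467 216.20188822]
[365.94716307 192.03776202]
[365.26413861 200.58099772]
seen post 363.6, collar mid 366.1; row of bottom rim front ~ 204.0
```

Request:
arm_command(gripper=[5,5,5,5,5], slide=[[-0.2,-0.2,1.5],[-0.2,-0.2,3],[-0.2,-0.2,3.7],[-0.2,-0.2,4.3],[-0.2,-0.2,4.3]], turn=[[0,0,0],[0,0,0],[0,0,0],[0,0,0],[0,0,0]])

```text
clock: 7.48
position: [0.5082, -0.0812, 0.0829]
tool_rot: [-3.141, -0.001, 2.352]
force: [-0.8, -0.6, -1.0]
grip_width: 0.0549
```

Request:
arm_command(gripper=[5,5,5,5], slide=[[0,0,0.5],[0,0,0.8],[0,0,1.0],[0,0,1.0]], turn=[[0,0,0],[0,0,0],[0,0,0],[0,0,0]])

```text
clock: 7.98
position: [0.5084, -0.0814, 0.0735]
tool_rot: [3.142, 0.0, 2.352]
force: [-2.6, -0.1, 5.7]
grip_width: 0.0546
```

Request:
arm_command(gripper=[5,5,5,5], slide=[[0,0,0.1],[0,0,0.1],[0,0,0.1],[0,0,0.1]], turn=[[0,0,4],[0,0,8],[0,0,12],[0,0,12]], force=90)

```text
clock: 8.48
position: [0.5096, -0.0814, 0.0733]
tool_rot: [3.139, 0.002, 2.142]
force: [0.9, -0.7, 13.9]
grip_width: 0.0538
```

Request:
arm_command(gripper=[5,5,5,5], slide=[[0,0,0],[0,0,0],[0,0,0],[0,0,0]], turn=[[0,0,4],[0,0,8],[0,0,12],[0,0,12]])

```text
clock: 8.98
position: [0.5092, -0.0811, 0.0731]
tool_rot: [3.14, 0.001, 1.932]
force: [-0.6, 1.4, 13.3]
grip_width: 0.0542
```

```bash
python3 -c "
from h import *
go([.509,-.0805,.07],115);print(bot.observe()['moment'])"
```

```text
t 8.975 pos [ 0.5092 -0.0811  0.0731] rot [1.7990e+02 5.0000e-02 1.1071e+02] q [ 0.43  0.63 -0.52  1.99  0.51  0.65 -0.06] F [-0.6  1.4 13.3] w 0.0542
slide [ 0.07 -0.    0.31] turn [ 0.1   0.06 -4.29]
[ 0.168978    0.20805339 -0.11883534]
```

Request:
arm_command(gripper=[5,5,5,5,5], slide=[[0,0,0],[0,0,0],[0,0,0],[0,0,0],[0,0,0]], turn=[[0,0,4],[0,0,8],[0,0,12],[0,0,14],[0,0,14]])

```text
clock: 9.6
position: [0.5097, -0.0811, 0.0733]
tool_rot: [3.139, 0.0, 1.689]
force: [1.7, 0.5, 13.6]
grip_width: 0.0543
```

```bash
python3 -c "
from h import *
go([.509,-.0805,.07],95);print(bot.observe()['moment'])"
```

```text
t 9.6 pos [ 0.5097 -0.0811  0.0733] rot [1.7983e+02 2.0000e-02 9.6750e+01] q [ 0.38  0.62 -0.46  1.99  0.46  0.63 -0.26] F [ 1.7  0.5 13.6] w 0.0543
slide [ 0.07 -0.06  0.33] turn [0.17 0.02 1.75]
[ 0.24170598 -0.19512661 -0.05547993]
```

Request:
arm_command(gripper=[5,5,5,5,5], slide=[[0,0,0],[0,0,0],[0,0,0],[0,0,0],[0,0,0]], turn=[[0,0,4],[0,0,8],[0,0,12],[0,0,14],[0,0,14]])

```text
clock: 10.22
position: [0.5085, -0.0814, 0.0724]
tool_rot: [3.141, 0.0, 1.445]
force: [1.0, -1.0, -0.6]
grip_width: 0.0537
```

The upward force vanished and z dropped, so the keyways have lined up. I'll lower it gently.

Request:
arm_command(gripper=[5,5,5,5], slide=[[0,0,0.2],[0,0,0.4],[0,0,0.6],[0,0,0.6]], turn=[[0,0,0],[0,0,0],[0,0,0],[0,0,0]])

```text
clock: 10.72
position: [0.5089, -0.0817, 0.0661]
tool_rot: [3.141, -0.0, 1.445]
force: [5.5, -3.5, -5.7]
grip_width: 0.0537
```

```bash
python3 -c "
from h import *
go([.509,-.0805,.07],83);print(bot.observe()['moment'])"
```

```text
t 10.725 pos [ 0.5089 -0.0817  0.0661] rot [ 1.7994e+02 -1.0000e-02  8.2790e+01] q [ 0.33  0.62 -0.39  2.    0.41  0.6  -0.46] F [ 5.5 -3.5 -5.7] w 0.0537
slide [ 0.12 -0.01 -0.39] turn [ 0.06 -0.01 -0.21]
[-0.8689867  -1.45205802 -0.13983024]
```

Request:
arm_command(gripper=[5,5,5], slide=[[0,0.05,0],[0,0.05,0.1],[0,0.05,0.2]], turn=[[0,0,0],[0,0,0],[0,0,0]])

```text
clock: 11.1
position: [0.5092, -0.0817, 0.0643]
tool_rot: [3.141, 0.0, 1.445]
force: [3.9, -4.6, 3.4]
grip_width: 0.0542
```

```bash
python3 -c "
from h import *
go([.509,-.0805,.07],83);print(bot.observe()['moment'])"
```

```text
t 11.1 pos [ 0.5092 -0.0817  0.0643] rot [179.96   0.    82.77] q [ 0.33  0.63 -0.39  2.    0.41  0.59 -0.46] F [ 3.9 -4.6  3.4] w 0.0542
slide [ 0.12 -0.03 -0.57] turn [ 0.04  0.   -0.23]
[-0.68425123 -0.91937349 -0.10382429]
```

Request:
arm_command(gripper=[5,5,5,5,5], slide=[[-0.05,0.05,0.2],[-0.05,0.05,0.4],[-0.05,0.05,0.6],[-0.05,0.05,0.8],[-0.05,0.05,0.8]], turn=[[0,0,0],[0,0,0],[0,0,0],[0,0,0],[0,0,0]], force=110)

```text
clock: 11.72
position: [0.5093, -0.0818, 0.0564]
tool_rot: [3.141, -0.0, 1.445]
force: [1.1, -1.1, 6.8]
grip_width: 0.0536
```

Request:
arm_command(gripper=[5,5,5,5], slide=[[0,0,0.1],[0,0,0.2],[0,0,0.3],[0,0,0.3]], turn=[[0,0,0],[0,0,0],[0,0,0],[0,0,0]])

```text
clock: 12.22
position: [0.5094, -0.0818, 0.0551]
tool_rot: [3.141, 0.001, 1.445]
force: [-13.1, 0.8, 53.7]
grip_width: 0.0541
```

```bash
python3 - <<'E'
from h import *
go([.509,-.0805,.05],83);print(bot.observe()['moment'])
im=vision.grab_frame("side")
cv2.imwrite('pics/s5.png',cv2.resize(im[180:260,310:410],None,fx=8,fy=7.5,interpolation=cv2.INTER_CUBIC))
E
```

```text
t 12.225 pos [ 0.5094 -0.0818  0.0551] rot [1.7994e+02 5.0000e-02 8.2800e+01] q [ 0.32  0.64 -0.38  2.    0.42  0.57 -0.47] F [-13.1   0.8  53.7] w 0.0541
slide [ 0.13 -0.06  0.51] turn [ 0.06  0.05 -0.2 ]
[ 0.19033979  2.76217645 -0.06930216]
```

View pics/s5.png

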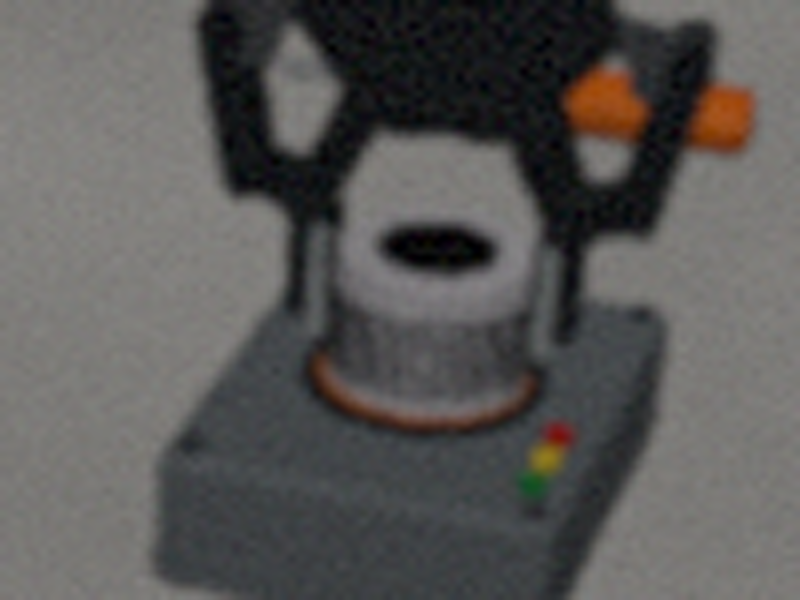

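The side view shows the collar seated on the plate at about (435,410), with the plate nearly flush and the fingers clear of the fixture. The TCP at 0.0551 m puts the underside 3 mm above the seat, and the force rose sharply at the hard stop. I'll ease the push slightly and hold.

Request:
arm_command(gripper=[5,5,5,5,5], slide=[[0,0,-0.08],[0,0,-0.08],[0,0,-0.08],[0,0,-0.08],[0,0,-0.08]], turn=[[0,0,0],[0,0,0],[0,0,0],[0,0,0],[0,0,0]])

```text
clock: 12.9
position: [0.5094, -0.0818, 0.0553]
tool_rot: [3.141, 0.0, 1.445]
force: [-6.7, -0.5, 34.8]
grip_width: 0.0537
```

Request:
arm_command(gripper=[5,5,5,5,5], slide=[[0,0,0],[0,0,0],[0,0,0],[0,0,0],[0,0,0]], turn=[[0,0,0],[0,0,0],[0,0,0],[0,0,0],[0,0,0]])

```text
clock: 13.52
position: [0.5094, -0.0818, 0.0552]
tool_rot: [3.141, 0.0, 1.445]
force: [-7.5, -0.5, 35.3]
grip_width: 0.0534
```

```bash
python3 -c "
from workcell import job_done
print(job_done())"
```

```text
the job is handed in; nothing more can be done
None
```

The collar is on the post, keyed over the pins and pushed fully home. I handed the job in at about 13.5 s with the gripper still pressing it there.

- **Lining up:** I lowered the collar onto the pins and turned it about 52° in one direction under a light press. The upward force then vanished and it dropped.
- **Fully home:** At the last reading the tool height was 0.0552 m. That puts the collar's underside about 3 mm above the seat, assuming the collar had not slipped in the fingers. The upward force was a steady 35 N, well above the 13 N spring, so it is against the hard stop. The side picture, taken just before I eased the push from 54 N, shows the plate almost flush.
- **Less certain:** During the drop there was a brief sideways force of about 6 N, which I eased with small shifts. Just before the stop the force read 6.8 N, lower than the spring figures suggest. About 7 N of sideways force remained at the end.
- **Other items:** I did not take a final picture of the whole bench. No contact with anything else showed up during the moves.

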